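Load the specimen plate under the sprung hold-down arm

ROBOT

A 6-joint arm with a two-finger parallel gripper is mounted at the origin on the work surface. World frame = base frame: x ahead of the robot, y to its left, z up, the work surface at z = 0. Lengths are in m, angles in rad, forces in N, time in s.
With the tool pointing down it reaches from about 0.35 to 0.975 m from the base axis. Payload 17.4 kg.
Tool frame: the origin (TCP) lies midway between the tips of the shut fingers; the grasp point (between the pads) lies 19 mm behind it; z points along the fingers, y is the line along which they close (so a half turn about z gives the same grasp; the last joint's range is limited). The gripper opens to 85 mm and grips with 20 to 120 N. Pads are 22 mm wide; open, the fingers measure 114 mm over their backs; the gripper's body (76 mm by 85 mm) begins 54 mm behind the grasp point. The pads swing forward as they close: fully open they stand 13 mm farther back than shut.
Start: joints at [-1.382, 0.116, 1.442, -0, 1.584, -0.038], TCP at [0.152, -0.658, 0.231] pointing down, gripper open.
Joint ranges: [-2.83, 2.83], [-0.83, 2.19], [0.07, 2.5], [-1.14, 4.28], [0.01, 3], [-2.97, 2.97]. Speed limits (rad/s): [1.89, 1.89, 2.22, 3.14, 3.14, 3.14].

INTERFACE

Orientations are given as a unit quaternion [w, x, y, z].
In Python, from station import observe, capture, get_calibration, close_job, silhouettes gives the robot as it stands.
- The arm moves only by the shell command python3 -m pendant 'ROWS' [OPENING] [FORCE]. ROWS is a JSON object of lists of equal length, an entry for each row: "offset": the shift along the world's x, y, z in mm, a list of three; "yaw": the turn about the world's z in rad. A call has 1 to 12 rows; each row shifts and turns the commanded pose from where the row before left it; what a row does not reach is not made up. A row lasts 1/8 s, in which the tool goes at most 62.5 mm and 10.7 degrees, less where a joint would pass 70% of its speed; a pose out of reach is approached as far as the arm can. A call is refused whole if a number of a shift passes 62.5 or a number of a turn 0.188, either way. A call with a gripper value outside its range is refused whole. OPENING is the opening, from -1 (shut) to 1 (fully open), set as the call begins (- or left out, the last holds). The fingers move at their own pace and stop on an object; FORCE is the grip in N (left out, the last holds). Time passes only in rows, so rows that do not move let the fingers close. It gives the time, the measured TCP pose, the force, the opening and the grip force at its end, in the units of the state.
- observe(): the state, without advancing time (a new reading comes with each control period).
- capture(name): name is "side" or "top"; returns (picture, depth): 420x560x3 uint8, blue, green, red; 420x560 float32, m along the optical axis (not along the pixel's ray), 0 where there is no reading.
- get_calibration(name): a dict with "K" (3x3 intrinsics, pixels), "origin" and "rotation" of the camera in the world. Camera axes: x right, y up, looking along -z (the intrinsics and any distortion apply to the point x, -y, -z); pixel columns grow to the right and rows downward; lengths in m; the calibration is good to about 2 mm. A picture is of the moment at which its call begins. get_calibration takes no time and is no camera call.
- close_job(): hands the job in; it is judged then, once.
Trained networks look in the newest picture that a camera, given by its name, has taken for a name from the list of things; names that differ only in an ending like _2 or _b are one class to them, and where a whole thing is asked for, a point or a joint stands for the part that bears it (a point fixed in the world has none). Each returns a list of dicts, best first, with "confidence" (0 to 1); they miss things now and then, are a little off and sometimes report something else, mostly with a low value. They report only what shows in the picture. A call takes as long as a camera call. They do not tell look-alikes from the thing itself.
- silhouettes(camera, target): "region" (420x560 bool, what is visible of it) and "box" ([left, top, width, height] in pixels, round what is visible of it).
The state is a dict: "time_s": time; "joint_pos": joint angles; "dq": joint speeds; "tau": joint torques, N m; "eef_pos": TCP position; "ee_rot": TCP orientation; "ft_force": force on the tool from outside, world axes, zero at the start; "ft_torque": the same for the moment, N m; "grip_width": finger opening in m; "gripper_force": force on a finger pad.
Only numpy, scipy, OpenCV 4.12 (cv2) and the standard library are available. Lean on these libraries where they do the work, as an engineer would, in place of code of your own. Each camera call takes 0.05 s, during which the arm holds its last target. There are 200 camera calls.

TASK

Open the sprung hold-down arm by sliding the wooden wedge, nose first, under the roller at its free end until the arm rests on the wedge's flat top, and leave it propped there. Then slide the metal specimen plate flat along the table between the two rails, under the raised arm, until it is fully home against the stop. Last, draw the wedge back out so that the arm closes on the plate, leave the wedge standing on its base on the table well clear of the arm, and leave the things round about where they are.

Things in the scene. Friction and masses are not known exactly. Their poses are not given: they have to be found in the camera images.
- jig: Fixed jig on the table. Origin on the table in mid-lane under the arm; x = the direction in which plate and wedge are slid in, y = to the left of that, z up. The sprung arm, a steel bar 20 mm wide (x = -10 to +10 mm), lies across the lane from its hinge (y = -85, z = 24 mm; post 34 mm high) to its free end (y = +108 mm). Arm down: bar underside 19.5, top 30.5 mm high
- lane_mouth (a point): Point on the table at jig x = -50, y = 0 mm, axes as the jig's: start of the straight lane. Aluminium rails 12 mm high run from here to the stop 100 mm further on, 86 mm apart (inner faces at jig y = -43 and +43 mm); in front of it they flare outwards, to about x = -80 mm, y = +-60 mm. The stop's face is at jig x = +50 mm, 18 mm high
- plate_home (a point): Point on the table at jig x = -5, y = 0 mm, axes as the jig's: where the plate's origin lies when the plate is fully home against the stop (its rear edge is then at jig x = -60 mm, 50 mm in front of the arm)
- hold_arm (a joint): Angle of the sprung arm, rad: 0 = fully down, grows as it opens upwards. A spring drives it shut (about 4 N to lift it at the free end, 5 to 6 N when propped). With the wedge's flat top under the roller it reads about 0.14; closed on the plate about 0.077
- hold_foot (a point): Rubber foot under the arm, 20 x 22 mm, above mid-lane (jig x = 0, y = 0); this point is the centre of its underside, 6 mm above the table with the arm down (so the plate cannot pass), about 17 mm with the arm propped on the wedge
- hold_roller (a point): Free-turning steel roller at the free end of the arm, 16 mm in diameter, 36 mm long along the jig's y; this point is its centre, at jig x = 0, y = 90 mm, 24 mm above the table with the arm down (underside at 16 mm)
- roller_rest (a point): Fixed point of the jig at x = 0, y = 90, z = 24 mm, axes as the jig's: the roller's centre when the arm is down. The wedge goes in along the jig's x, centred on this line (y = 90 mm)
- plate: Loose flat aluminium plate, 110 mm (its x) by 80 mm (its y), 12 mm thick, about 0.28 kg, with a grey panel and scale marks on top; origin at the centre of its underside. Starts flat on the table in front of the lane, skewed by up to 0.3 rad. Either end may lead. Too wide to grasp: push it at its rear edge
- wedge: Loose wooden wedge 160 mm long (its x), 30 mm wide, 38 mm high, about 0.09 kg; origin at the centre of its underside. Nose at x = +80 mm, 8 mm high; ramp rising to 38 mm at x = 0; flat top from x = 0 to -53 mm, with the fin at the tail. Slid in properly its origin is at jig x = +12 to +30 mm, the roller on the flat top
- wedge_fin (a point): Centre of the wedge's upright grip fin, 55 mm above its underside at wedge x = -66 mm, axes as the wedge's. The fin is 12 mm thick (along y), 26 mm long (along x) and rises from 38 to 72 mm above the underside: pinch it from above across its thickness
Things that resemble listed ones, but are neither listed nor needed, are in the scene too. Of the things shaped like the wedge, the wooden one is meant.

How it is judged:
On the way, in this order (a step that is already met when the one before it is completed fails the run):
1. the arm is held open by the wedge alone, its roller on the wedge's flat top, with the plate still short of the arm (value of joint hold_arm above 0.11 rad and contact force between hold_arm and wedge above 1 N and contact force between the fingers and hold_arm below 0.2 N and x of plate in the frame of plate_home below -0.06 m), for 0.2 s.
2. the plate is home against the stop while the wedge still props the arm open (x of plate in the frame of plate_home between -0.006 and 0.006 m and y of plate in the frame of plate_home between -0.006 and 0.006 m and angle between the x axis of plate and the x axis of plate_home, either way round below 0.08 rad and height (world z) of plate below 0.005 m and value of joint hold_arm above 0.11 rad and contact force between hold_arm and wedge above 1 N), for 0.2 s.
At the end, for the whole second after the job is handed in: Plate flat and home against the stop (6 mm, 0.08 rad), the arm's foot pressing on it (over 3 N, arm at 0.05 to 0.1 rad); the wedge stands on its base on the table, at rest, its origin at least 95 mm from the roller's resting point (x of plate in the frame of plate_home between -0.006 and 0.006 m and y of plate in the frame of plate_home between -0.006 and 0.006 m and angle between the x axis of plate and the x axis of plate_home, either way round below 0.08 rad and height (world z) of plate below 0.005 m and value of joint hold_arm between 0.05 and 0.1 rad and contact force between hold_arm and plate above 3 N and horizontal distance between wedge and roller_rest above 0.095 m and angle between wedge's own z axis and vertical below 0.15 rad and height (world z) of wedge below 0.006 m and linear speed of each of wedge, plate below 0.02 m/s); the robot touches nothing.
It fails at once if a bystander (weight, jar, tape, loupe, pencil) is moved by more than 25 mm (distance of any of weight_a, weight_b, swabs, tape, loupe, pencil from where it was at the start of the episode above 0.025 m).
It fails at once if the plate is lifted or tipped off the table instead of slid (height (world z) of plate above 0.02 m or angle between plate's own z axis and vertical above 0.25 rad).
It also fails if it takes over 72 s, if anything falls off the work surface, if the arm or the gripper's body presses on something with over 40 N, if the wrist force passes 120 N, or if a joint passes its speed limit or range.

## Working session

There is one attempt and no reset: what is moved stays moved. The work goes in short steps, Python scripts to look and compute and a shell command to move; the robot and the scene stay as the last step left them, time stands still between calls to the robot, and variables do not carry over. Pictures are saved under pics/ and viewed, at most 10 in all, crops included, and the job is handed in when it is done.

```bash
mkdir -p pics; ls; cat > h.py <<'E'
import numpy as np, cv2
from station import observe, capture, get_calibration, close_job, silhouettes
def pts(cam, depth, mask=None):
    c=get_calibration(cam);K=np.array(c["K"]);R=np.array(c["rotation"]);o=np.array(c["origin"])
    m=depth>0
    if mask is not None:m&=mask
    v,u=np.nonzero(m);d=depth[v,u]
    p=np.stack([(u-K[0,2])/K[0,0]*d,-(v-K[1,2])/K[1,1]*d,-d],1)
    return p@R.T+o,u,v
def pix(cam,P):
    c=get_calibration(cam);K=np.array(c["K"]);R=np.array(c["rotation"]);o=np.array(c["origin"])
    q=(np.array(P)-o)@R; return K[0,2]+K[0,0]*q[...,0]/-q[...,2],K[1,2]-K[1,1]*q[...,1]/-q[...,2]
E
python3 - <<'E'
from h import *
for n in("top","side"):
    im,d=capture(n);cv2.imwrite(f"pics/{n}0.png",im);np.save(f"{n}d.npy",d)
    c=get_calibration(n);print(n,{k:np.round(v,3).tolist() if not isinstance(v,str) else v for k,v in c.items()})
    for t in("wedge","plate","hold_arm","hold_roller","jig"):
        for r in silhouettes(n,t):
            m=r["region"];p,_,_=pts(n,d,m)
            print(t,round(r["confidence"],2),r["box"],m.sum(),np.round(np.median(p,0),3) if len(p) else None)
            
            np.save(f"m_{n}_{t}_{int(r['confidence']*1000)}.npy",m)
E
```

```text
pics
top {'K': [[524.708, 0.0, 279.883], [0.0, 524.708, 209.513], [0.0, 0.0, 1.0]], 'origin': [0.37, -0.126, 1.235], 'rotation': [0.711, 0.03, -0.05, -0.701]}Traceback (most recent call last):
  File "<stdin>", line 7, in <module>
  File "h.py", line 9, in pts
    return p@R.T+o,u,v
           ~^~~~
ValueError: matmul: Input operand 1 has a mismatch in its core dimension 0, with gufunc signature (n?,k),(k,m?)->(n?,m?) (size 4 is different from 3)
```

```bash
sed -i 's/R=np.array(c\["rotation"\])/R=Rot.from_quat(np.roll(c["rotation"],-1)).as_matrix()/; 1a from scipy.spatial.transform import Rotation as Rot' h.py
python3 - <<'E'
from h import *
for n in("top","side"):
    im,d=capture(n);cv2.imwrite(f"pics/{n}0.png",im);np.save(f"{n}d.npy",d)
    c=get_calibration(n);print(n,{k:np.round(v,3).tolist() for k,v in c.items()})
    for t in("wedge","plate","hold_arm","jig"):
        for i,r in enumerate(silhouettes(n,t)):
            m=r["region"];p,_,_=pts(n,d,m)
            print(t,i,round(r["confidence"],2),r["box"],m.sum(),np.round(np.median(p,0),3) if len(p) else None)
            np.save(f"m_{n}_{t}_{i}.npy",m)
E
```

```text
top {'K': [[524.708, 0.0, 279.883], [0.0, 524.708, 209.513], [0.0, 0.0, 1.0]], 'origin': [0.37, -0.126, 1.235], 'rotation': [0.711, 0.03, -0.05, -0.701]}
wedge 0 0.94 [401.4, 117.9, 15.1, 73.7] 1070 [ 0.644 -0.462  0.033]
wedge 1 0.92 [322.6, 205.1, 72.4, 29.0] 1058 [ 0.483 -0.345  0.033]
wedge 2 0.62 [350.1, 258.0, 12.6, 72.5] 1004 [ 0.316 -0.334  0.035]
plate 0 0.78 [236.4, 183.8, 55.9, 39.2] 1655 [ 0.526 -0.119  0.012]
hold_arm 0 0.86 [159.6, 140.4, 26.9, 86.2] 799 [0.569 0.091 0.03 ]
jig 0 0.96 [137.2, 135.3, 83.5, 100.1] 6653 [0.566 0.079 0.002]
jig 1 0.27 [161.5, 141.2, 26.8, 85.5] 787 [0.574 0.091 0.03 ]
side {'K': [[384.135, 0.0, 277.648], [0.0, 384.135, 211.132], [0.0, 0.0, 1.0]], 'origin': [0.47, -0.708, 0.732], 'rotation': [0.939, 0.342, -0.008, -0.022]}
wedge 0 0.95 [322.5, 341.5, 94.6, 28.8] 2107 [ 0.65  -0.472  0.03 ]
wedge 1 0.77 [261.5, 264.7, 29.1, 78.8] 1191 [ 0.484 -0.364  0.036]
wedge 2 0.65 [148.4, 287.5, 88.2, 25.2] 1670 [ 0.313 -0.345  0.03 ]
plate 0 0.85 [270.9, 198.8, 37.0, 37.7] 1217 [ 0.528 -0.126  0.012]
plate 1 0.42 [258.1, 136.9, 86.2, 49.8] 3353 [0.574 0.07  0.001]
hold_arm 0 0.69 [264.0, 149.7, 72.4, 12.7] 581 [0.576 0.088 0.028]
hold_arm 1 0.69 [261.9, 263.9, 31.2, 78.0] 1161 [ 0.484 -0.365  0.036]
jig 0 0.79 [256.2, 139.8, 86.1, 49.5] 3396 [0.572 0.07  0.001]
```

View pics/top0.png

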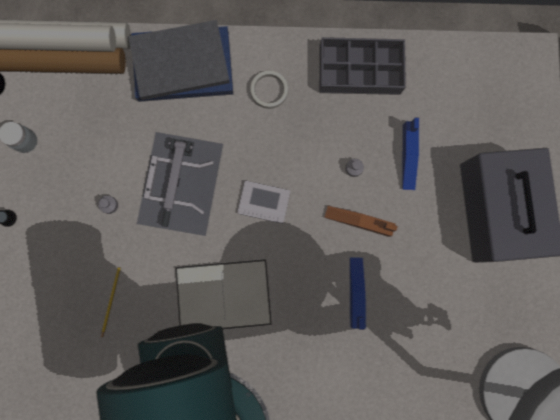

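View pics/side0.png

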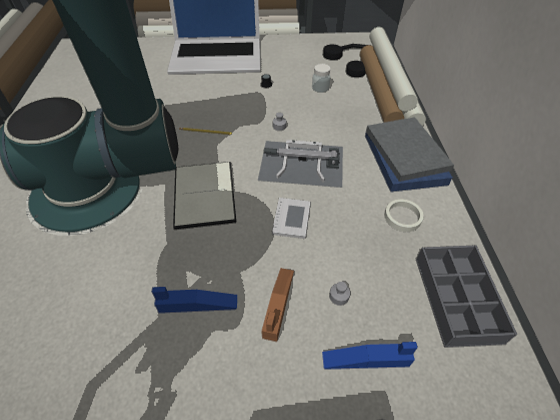

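```bash
cat > m1.py <<'E'
from h import *
def ax(p):
    (c,s,a)=cv2.minAreaRect((p[:,:2]*1000).astype(np.float32)); return np.round(c,1),np.round(s,1),round(a,1)
for n in("top","side"):
    d=np.load(f"{n}d.npy")
    for t,i,lo,hi in(("wedge",1,.004,.08),("wedge",1,.062,.08),("plate",0,.006,.018),("hold_arm",0,.025,.035)):
        p,_,_=pts(n,d,np.load(f"m_{n}_{t}_{i}.npy"))
        q=p[(p[:,2]>lo)&(p[:,2]<hi)]
        print(n,t,lo,len(q),ax(q) if len(q)>5 else "",np.round(np.median(q,0),4) if len(q) else "")
    p,_,_=pts(n,d); 
    q=p[(abs(p[:,0]-.57)<.15)&(abs(p[:,1]-.08)<.13)]
    print("table z",np.median(p[(abs(p[:,0]-.5)<.05)&(abs(p[:,1]+.25)<.05)][:,2]))
    # jig raster of heights, 2mm... as image
    xs=((q[:,0]-.42)/.001).astype(int);ys=((q[:,1]+.05)/.001).astype(int)
    H=np.zeros((300,260),np.float32)
    for x,y,z in zip(xs,ys,q[:,2]): 
        if 0<=x<300 and 0<=y<260:H[x,y]=max(H[x,y],z)
    H=cv2.dilate(H,np.ones((3,3)))
    im=cv2.applyColorMap(np.clip(H/.04*255,0,255).astype(np.uint8),cv2.COLORMAP_JET)
    cv2.imwrite(f"h_{n}.png",im)
a=cv2.imread("h_top.png");b=cv2.imread("h_side.png");cv2.imwrite("pics/hm.png",cv2.resize(np.hstack([a,b]),None,fx=1.5,fy=1.5))
E
python3 m1.py
```

```text
top wedge 0.004 1001 (array([ 488.6, -343. ]), array([159.7,  36.9]), 74.3) [ 0.4833 -0.3448  0.0342]
top wedge 0.062 66 (array([ 467.7, -405.5]), array([26.3, 12.6]), 77.0) [ 0.467  -0.4048  0.072 ]
top plate 0.006 1560 (array([ 527.5, -119.1]), array([110. ,  80.7]), 78.1) [ 0.5269 -0.1188  0.0121]
top hold_arm 0.025 715 (array([565.3,  94.4]), array([ 26.1, 201.7]), 79.6) [0.572  0.0909 0.0301]
table z 0.000548025544601094
side wedge 0.004 1151 (array([ 488.2, -343.5]), array([161.9,  30.1]), 74.3) [ 0.4839 -0.365   0.0363]
side wedge 0.062 105 (array([ 470.1, -407.3]), array([25.8, 12.2]), 74.7) [ 0.4699 -0.4095  0.0712]
side plate 0.006 1177 (array([ 529.6, -121.2]), array([114. ,  79.7]), 77.9) [ 0.5289 -0.1251  0.0117]
side hold_arm 0.025 394 (array([567.3,  87.4]), array([ 32.6, 198.2]), 83.7) [0.5763 0.0879 0.0297]
table z -0.00010603804493136693
```

View pics/hm.png

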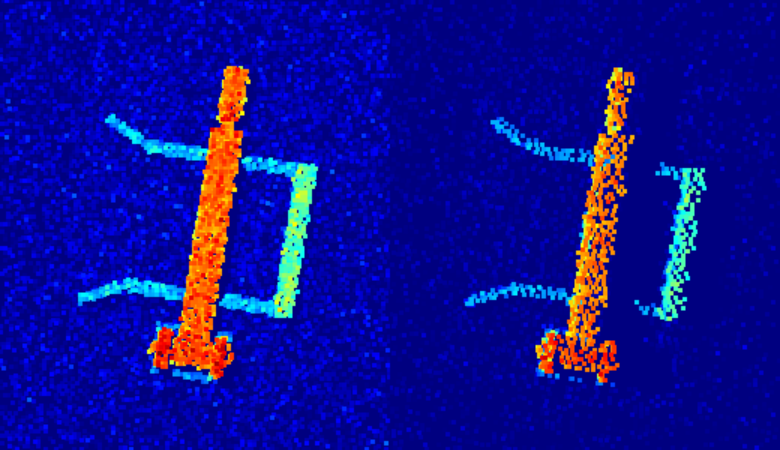

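```bash
cat > m2.py <<'E'
from h import *
from scipy.optimize import least_squares
for n in("top","side"):
    p,_,_=pts(n,np.load(f"{n}d.npy")); p=p[(abs(p[:,0]-.57)<.15)&(abs(p[:,1]-.08)<.13)]
    th,c=1.455,np.array([.562,.087])
    for it in range(6):
        R=np.array([[np.cos(th),-np.sin(th)],[np.sin(th),np.cos(th)]])
        q=(p[:,:2]-c)@R; z=p[:,2]
        rl=(z>.008)&(z<.0155)&(abs(abs(q[:,0])-30)<1e9)&(q[:,0]>-.045)&(q[:,0]<.045)&(abs(q[:,0])>.015)
        L=q[rl&(abs(q[:,1]-.047)<.012)];Rr=q[rl&(abs(q[:,1]+.047)<.012)]
        A=q[(z>.027)&(z<.034)&(abs(q[:,0])<.02)&(abs(q[:,1])<.06)]
        S=q[(z>.015)&(z<.021)&(abs(q[:,0]-.055)<.02)&(abs(q[:,1])<.04)]
        sa=np.polyfit(A[:,1],A[:,0],1); ss=np.polyfit(S[:,1],S[:,0],1)
        dy=(np.median(L[:,1])+np.median(Rr[:,1]))/2; dx=sa[1]
        dth=-(sa[0]+ss[0])/2
        c=c+R@np.array([dx,dy]); th+=dth
    R=np.array([[np.cos(th),-np.sin(th)],[np.sin(th),np.cos(th)]])
    print(n,"c",c.round(4),"th",round(th,4),"slopes",sa[0].round(4),ss[0].round(4),"rail y",np.percentile(L[:,1],[3,50,97]).round(4),np.percentile(Rr[:,1],[3,50,97]).round(4),"stop x",np.percentile(S[:,0],[3,50,97]).round(4),"arm x",np.percentile(A[:,0],[3,97]).round(4),len(L),len(Rr),len(S))
    tip=q[(z>.026)&(z<.036)&(abs(q[:,0])<.02)]; print("arm y ext",np.percentile(tip[:,1],[.5,99.5]).round(4))
    print("roller",c+R@[0,.09],"foot")
    for nm,P in(("plate",(.5275,-.1191)),("fin",(.467,-.405)),("wedge",(.4886,-.343))): print(nm,((np.array(P)-c)@R).round(4))
    print("weight", [ (np.round(((s-c)@R),4)) for s in [np.median(pts(n,np.load(f'{n}d.npy'))[0][:, :2][(lambda P:(abs(P[:,0]-.53)<.06)&(abs(P[:,1]-.24)<.05)&(P[:,2]>.012))(pts(n,np.load(f'{n}d.npy'))[0])],0)]])
E
python3 m2.py
```

```text
top c [0.5717 0.0911] th 1.4083 slopes -0.003 0.003 rail y [0.043  0.0468 0.0508] [-0.0507 -0.0468 -0.043 ] stop x [0.0502 0.0558 0.062 ] arm x [-0.0094  0.0097] 85 83 145
arm y ext [-0.0952  0.1064]
roller [0.48288516 0.10569278] foot
plate [-0.2146  0.0096]
fin [-0.5065  0.023 ]
wedge [-0.4419  0.0118]
weight [array([0.1363, 0.0821])]
side c [0.5738 0.089 ] th 1.4036 slopes -0.008 0.008 rail y [0.043  0.0461 0.0504] [-0.0497 -0.0461 -0.043 ] stop x [0.0502 0.0558 0.0642] arm x [-0.0092  0.0106] 27 29 90
arm y ext [-0.0976  0.1056]
roller [0.48509568 0.10393165] foot
plate [-0.2129  0.0111]
fin [-0.5048  0.0231]
wedge [-0.4401  0.0121]
weight [array([0.1337, 0.0798])]
```

```bash
python3 - <<'E'
from h import *
s=observe();print(s["time_s"],s["eef_pos"],s["ft_force"],s["grip_width"])
M=Rot.from_quat(np.roll(s["ee_rot"],-1)).as_matrix();print(M.round(3))
y=M[:2,1];a=np.arctan2(y[1],y[0]);print("tool y yaw",a,"need turn to", [round((1.297+np.pi/2-a+np.pi/2)%np.pi-np.pi/2,3)],s["joint_pos"])
E
```

```text
0.6 [ 0.15178203 -0.65771     0.23130082] [1.05755295 0.85199596 0.29486625] 0.08534205470994247
[[ 0.974  0.225 -0.   ]
 [ 0.225 -0.974  0.   ]
 [-0.    -0.    -1.   ]]
tool y yaw -1.343958066028732 need turn to [np.float64(1.07)] [-1.38177158e+00  1.15986890e-01  1.44161797e+00 -2.05498015e-05
  1.58400381e+00 -3.78137856e-02]
```

```bash
python3 -m pendant '{"offset":[[39.6,31.5,-14],[39.6,31.5,-14],[39.6,31.5,-14],[39.6,31.5,-14],[39.6,31.5,-14],[39.6,31.5,-14],[39.6,31.5,-14],[39.6,31.5,-13],[0,0,0],[0,0,0],[0,0,0]],"yaw":[0.134,0.134,0.134,0.134,0.134,0.134,0.134,0.132,0,0,0]}' 1 60
```

```text
time_s: 1.98
eef_pos: [0.468, -0.4066, 0.1208]
ee_rot: [0.0, 0.798, 0.603, -0.0]
ft_force: [-0.2, 0.1, -0.0]
grip_width: 0.0857
gripper_force: 0.0
```

```bash
python3 -m pendant '{"offset":[[0,0,-26],[0,0,-26],[0,0,-24],[0,0,0],[0,0,0]],"yaw":[0,0,0,0,0]}' && python3 -m pendant '{"offset":[[0,0,0],[0,0,0],[0,0,0],[0,0,0],[0,0,0],[0,0,0],[0,0,0],[0,0,0]],"yaw":[0,0,0,0,0,0,0,0]}' -1 60
```

```text
time_s: 2.6
eef_pos: [0.4686, -0.4065, 0.0456]
ee_rot: [0.001, 0.797, 0.604, 0.0]
ft_force: [0.1, 0.3, 0.6]
grip_width: 0.0856
gripper_force: 0.0
time_s: 3.6
eef_pos: [0.4686, -0.4057, 0.0443]
ee_rot: [0.0, 0.797, 0.604, 0.0]
ft_force: [0.3, 0.7, 1.6]
grip_width: 0.0112
gripper_force: 63.1
```

```bash
python3 -m pendant '{"offset":[[0,0,5],[-20.6,15.6,0],[-20.6,15.6,0],[-20.6,15.7,0],[6.7,40,0],[6.7,40,0],[6.7,40,0],[6.7,40,0],[6.6,40,0],[6.6,40,0],[6.6,40,0],[0,0,0]],"yaw":[0,0.036,0.036,0.037,0,0,0,0,0,0,0,0]}' && python3 -m pendant '{"offset":[[0,0,0],[0,0,0]],"yaw":[0,0]}' && python3 - <<'E'
from h import *
n="top"
im,d=capture(n);cv2.imwrite("pics/top1.png",cv2.resize(im[100:300,100:400],None,fx=2.6,fy=2.6))
E
```

```text
time_s: 5.1
eef_pos: [0.4536, -0.0769, 0.0496]
ee_rot: [0.0, 0.762, 0.648, 0.0]
ft_force: [0.3, -0.2, -1.7]
grip_width: 0.0107
gripper_force: 62.9
time_s: 5.35
eef_pos: [0.4533, -0.0796, 0.0493]
ee_rot: [0.0, 0.763, 0.646, -0.0]
ft_force: [0.7, 0.1, -1.4]
grip_width: 0.011
gripper_force: 62.9
```

View pics/top1.png

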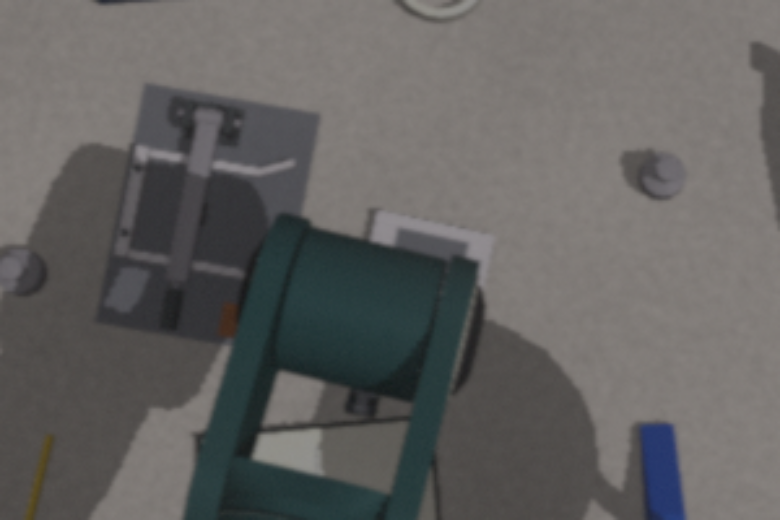

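```bash
cat >> h.py <<'E'
TH=1.406
RJ=np.array([[np.cos(TH),-np.sin(TH)],[np.sin(TH),np.cos(TH)]])
CJ={"top":np.array([.5717,.0911]),"side":np.array([.5738,.0890])}
def jig(cam,p): return np.c_[(p[:,:2]-CJ[cam])@RJ,p[:,2]]
def wood(cam):
    im,d=capture(cam);h=cv2.cvtColor(im,cv2.COLOR_BGR2HSV)
    m=(h[...,0]<16)&(h[...,1]>120)&(h[...,2]>40)
    p,_,_=pts(cam,d,m);q=jig(cam,p);return im,q[(abs(q[:,0])<.5)&(abs(q[:,1]-.09)<.1)]
E
python3 - <<'E'
from h import *
for n in("top","side"):
    im,q=wood(n)
    if len(q)>20:print(n,len(q),np.percentile(q,[2,50,98],axis=0).round(4).tolist(),cv2.minAreaRect((q[:,:2]*1000).astype(np.float32)))
E
```

```text
top 50 [[-0.0563, 0.0764, 0.0111], [-0.0512, 0.0903, 0.0172], [-0.0459, 0.1025, 0.0204]] ((-51.3026123046875, 89.63867950439453), (26.571874618530273, 10.968116760253906), 88.04597473144531)
side 238 [[-0.2022, 0.0752, 0.0118], [-0.198, 0.0882, 0.0413], [-0.091, 0.1021, 0.0781]] ((-135.8673095703125, 88.53085327148438), (27.247743606567383, 134.99342346191406), 89.67739868164062)
```

```bash
python3 -m pendant '{"offset":[[0,0,-3],[0,0,-2],[3.3,19.7,0],[3.3,19.7,0],[2.5,14.8,0],[2.5,14.8,0],[2,11.8,0],[0,0,0]],"yaw":[0,0,0,0,0,0,0,0]}' && python3 -m pendant '{"offset":[[2,11.8,0],[2,11.8,0],[2,11.8,0],[2,11.8,0],[1.6,9.9,0],[0,0,0],[0,0,0],[0,0,0]],"yaw":[0,0,0,0,0,0,0,0]}' && python3 - <<'E'
from h import *
for n in("top","side"):
    im,q=wood(n);cv2.imwrite(f"pics/{n}2.png",im)
    if len(q)>20:print(n,len(q),np.percentile(q,[2,50,98],axis=0).round(4).tolist())
E
```

```text
time_s: 6.5
eef_pos: [0.467, 0.0028, 0.0443]
ee_rot: [-0.0, 0.763, 0.647, 0.0]
ft_force: [0.3, 1.4, 1.5]
grip_width: 0.0108
gripper_force: 63.4
time_s: 7.5
eef_pos: [0.4765, 0.0592, 0.0443]
ee_rot: [-0.001, 0.763, 0.646, 0.0]
ft_force: [-1.9, 4.6, 2.7]
grip_width: 0.011
gripper_force: 63.4
side 214 [[-0.0623, 0.0753, 0.0068], [-0.0584, 0.0884, 0.0304], [0.0783, 0.1024, 0.073]]
```

```bash
python3 -m pendant '{"offset":[[0,0,0],[0,0,0],[0,0,0],[0,0,0],[0,0,30],[0,0,40],[0,0,40],[0,0,0]],"yaw":[0,0,0,0,0,0,0,0]}' 1 60 && python3 - <<'E'
from h import *
for n in("side",):
    im,q=wood(n);cv2.imwrite(f"pics/{n}3.png",cv2.resize(im[110:260,200:400],None,fx=3.5,fy=3.5))
    print(n,len(q),np.percentile(q,[2,50,98],axis=0).round(4).tolist())
    im,d=capture(n);p=jig(n,pts(n,d)[0])
    for y in(-.08,-.04,0.,.03,.06,.09,.1):
        k=(abs(p[:,0])<.007)&(abs(p[:,1]-y)<.006)&(p[:,2]>.02)
        print(y,k.sum(),np.median(p[k,2]) if k.any() else None)
E
```

```text
time_s: 8.6
eef_pos: [0.4778, 0.0592, 0.1575]
ee_rot: [0.001, 0.763, 0.646, 0.002]
ft_force: [0.4, -0.0, -0.4]
grip_width: 0.0853
gripper_force: 0.0
side 349 [[-0.0622, 0.0754, 0.0064], [-0.047, 0.0861, 0.0332], [0.0925, 0.1023, 0.0723]]
-0.08 16 0.03161449335645772
-0.04 21 0.03562101253815486
0.0 21 0.04028062136941113
0.03 16 0.044956046466361754
0.06 14 0.049273230918590094
0.09 26 0.05109014934094369
0.1 24 0.052097408586116056
```

View pics/side3.png

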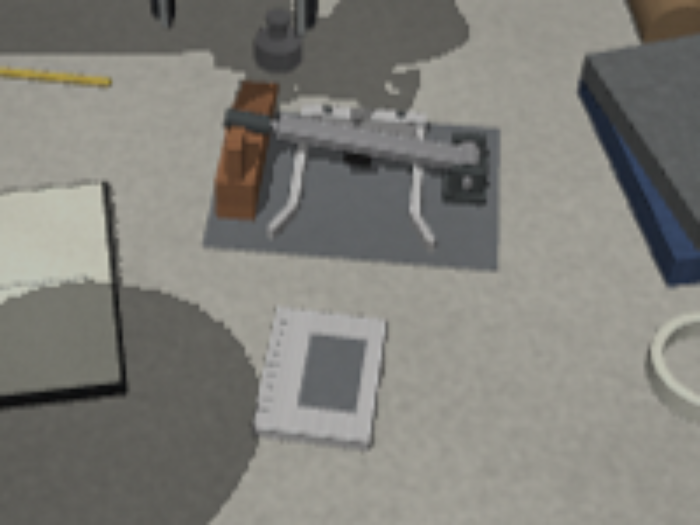

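```bash
python3 -m pendant '{"offset":[[5,-46,0],[5,-46,0],[5,-46,0],[5,-46,0],[5,-46,-20],[6.5,-48,-30],[0,0,-40],[0,0,-30],[0,0,-15],[0,0,-10],[0,0,0],[0,0,0]],"yaw":[0,0,0,0,0,0,0,0,0,0,0,0]}' 0 60 && python3 - <<'E'
from h import *
n="side"
im,d=capture(n);cv2.imwrite(f"pics/{n}4.png",cv2.resize(im[150:330,180:400],None,fx=3.5,fy=3.2))
for r in silhouettes(n,"plate")[:2]:
    q=jig(n,pts(n,d,r["region"])[0]);q=q[(q[:,2]>.006)&(q[:,2]<.018)];print(r["confidence"],cv2.minAreaRect((q[:,:2]*1000).astype(np.float32)))
q=jig(n,pts(n,d)[0]);k=(abs(q[:,0]+.315)<.05)&(abs(q[:,1]-.01)<.07)&(q[:,2]<.05)&(q[:,2]>.005);q=q[k]
print(len(q),np.percentile(q,[1,5,50,95,99],axis=0).round(3).tolist())
E
```

```text
time_s: 10.2
eef_pos: [0.5086, -0.2191, 0.0103]
ee_rot: [0.001, 0.763, 0.647, 0.0]
ft_force: [-0.2, -0.2, -0.1]
grip_width: 0.043
gripper_force: 0.0
115 [[-0.326, -0.022, 0.006], [-0.326, -0.02, 0.013], [-0.323, 0.034, 0.031], [-0.295, 0.046, 0.048], [-0.266, 0.047, 0.05]]
```

View pics/side4.png

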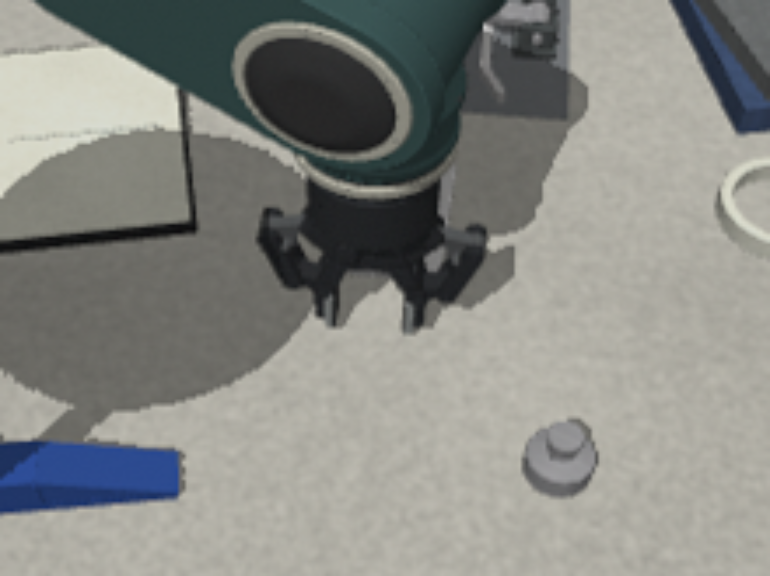

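```bash
python3 -m pendant '{"offset":[[0,0,-4],[2.5,14.8,-3],[2.4,14.8,0],[3.4,12.1,0],[3.4,12.1,0],[3.4,12.1,0],[3.4,12.1,0],[3.4,12.1,0],[3.4,12.1,0],[3.4,12.1,0],[3.5,12.1,0],[0,0,0]],"yaw":[0,0,0,0,0,0,0,0,0,0,0,0]}' -0.4 60 && cat > pl.py <<'E'
from h import *
s=observe();print("tcp jig",((np.array(s["eef_pos"][:2])-[.5727,.09])@RJ).round(4),s["eef_pos"][2])
for n in("top","side"):
    im,d=capture(n)
    for r in silhouettes(n,"plate")[:2]:
        q=jig(n,pts(n,d,r["region"])[0]);q=q[(q[:,2]>.006)&(q[:,2]<.018)]
        if len(q)>50:
            print(n,round(r["confidence"],2),len(q),[np.round(v,1) for v in cv2.minAreaRect((q[:,:2]*1000).astype(np.float32))],(np.percentile(q[:,:2],[1,99],axis=0)*1000).round(1).tolist())
            L=q[:,1]
    cv2.imwrite(f"{n}_last.png",im)
E
python3 pl.py
```

```text
time_s: 11.8
eef_pos: [0.5404, -0.0916, 0.0022]
ee_rot: [-0.0, 0.763, 0.647, 0.0]
ft_force: [-0.5, 0.6, -0.3]
grip_width: 0.0259
gripper_force: 0.0
tcp jig [-0.1844  0.002 ] 0.002198616265126383
top 0.8 243 [array([-136.4,   28.5]), array([23.8, 63.8]), np.float64(89.0)] [[-166.8, 16.7], [-105.3, 40.0]]
top 0.2 540 [array([0.5, 0.6]), array([129.7, 223.9]), np.float64(3.9)] [[-56.9, -101.4], [63.0, 105.3]]
side 0.54 179 [array([-142.8,    1.8]), array([64.1, 78.1]), np.float64(3.6)] [[-172.7, -38.7], [-113.6, 38.8]]
```

```bash
python3 -m pendant '{"offset":[[2,11.8,0],[2,11.8,0],[2,11.8,0],[2,11.8,0],[2,11.8,0],[2,11.8,0],[2,11.8,0],[2,11.8,0],[0,0,0],[0,0,0]],"yaw":[0,0,0,0,0,0,0,0,0,0]}' && python3 -m pendant '{"offset":[[0.7,4,0],[0.7,4,0],[0.7,4,0],[0.3,2,0],[0,0,0],[0,0,0]],"yaw":[0,0,0,0,0,0]}' && python3 pl.py
```

```text
time_s: 13.25
eef_pos: [0.5563, 0.0018, 0.0023]
ee_rot: [0.0, 0.763, 0.646, 0.0]
ft_force: [-0.2, -0.0, 0.0]
grip_width: 0.0257
gripper_force: 0.0
time_s: 14.0
eef_pos: [0.5587, 0.0159, 0.0023]
ee_rot: [-0.0, 0.763, 0.646, 0.0]
ft_force: [-0.2, 0.4, -0.5]
grip_width: 0.0255
gripper_force: 0.0
tcp jig [-0.0754  0.0017] 0.002279197214489038
side 0.49 203 [array([-29.9,   0.7]), array([73.5, 78.5]), np.float64(3.4)] [[-64.9, -40.0], [6.9, 37.9]]
```

```bash
python3 -m pendant '{"offset":[[0.5,3,0],[0.3,2,0],[0,0,0],[0,0,0]],"yaw":[0,0,0,0]}' && python3 -m pendant '{"offset":[[0.2,1.5,0],[0,0,0],[0,0,0]],"yaw":[0,0,0]}'
```

```text
time_s: 14.7
eef_pos: [0.5595, 0.0209, 0.0023]
ee_rot: [-0.0, 0.763, 0.646, 0.0]
ft_force: [-0.1, -0.7, -0.0]
grip_width: 0.0255
gripper_force: 0.5
time_s: 15.08
eef_pos: [0.5598, 0.0212, 0.0024]
ee_rot: [0.001, 0.763, 0.646, -0.001]
ft_force: [0.4, -12.9, -0.9]
grip_width: 0.026
gripper_force: 6.4
```

```bash
python3 -m pendant '{"offset":[[0,0,0],[-1.6,-10,0],[-3.3,-20,0],[-3.3,-20,20],[0,0,50],[0,0,50],[0,-40,20],[0,-40,0],[0,0,0]],"yaw":[0,0,0,0,0,0,0,0,0]}' && python3 pl.py && python3 - <<'E'
import cv2
im=cv2.imread("side_last.png");cv2.imwrite("pics/side5.png",cv2.resize(im[110:260,200:400],None,fx=3.5,fy=3.5))
E
```

```text
time_s: 16.2
eef_pos: [0.5511, -0.1107, 0.144]
ee_rot: [0.001, 0.764, 0.645, 0.0]
ft_force: [-0.2, -0.1, 0.3]
grip_width: 0.0257
gripper_force: 0.0
tcp jig [-0.2015 -0.0116] 0.14404865469134523
top 0.73 1084 [array([-1.3, -0.2]), array([ 80.1, 104.9]), np.float64(89.5)] [[-50.8, -39.2], [49.4, 39.0]]
side 0.87 234 [array([-26.1,   9.3]), array([71. , 62.1]), np.float64(3.7)] [[-58.9, -21.4], [7.5, 38.3]]
```

View pics/side5.png

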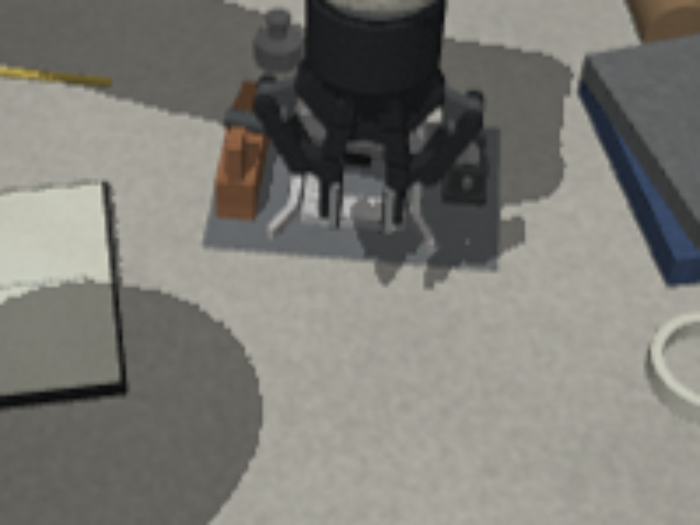

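```bash
python3 -m pendant '{"offset":[[-18.6,42.5,0],[-18.6,42.5,0],[-18.7,42.5,0],[-18.7,42.4,0],[0,0,0],[0,0,-30],[0,0,-40],[0,0,-20],[0,0,-9],[0,0,0],[0,0,0]],"yaw":[0,0,0,0,0,0,0,0,0,0,0]}' 1 60 && python3 -m pendant '{"offset":[[0,0,0],[0,0,0],[0,0,0],[0,0,0],[0,0,0],[0,0,0],[0,0,0],[0,0,0]],"yaw":[0,0,0,0,0,0,0,0]}' -1 60
```

```text
time_s: 17.77
eef_pos: [0.4774, 0.0622, 0.0444]
ee_rot: [0.0, 0.763, 0.646, 0.001]
ft_force: [0.1, -0.5, 0.5]
grip_width: 0.0856
gripper_force: 0.0
time_s: 18.77
eef_pos: [0.477, 0.0623, 0.0435]
ee_rot: [0.0, 0.763, 0.646, 0.0]
ft_force: [-1.4, -1.2, 6.1]
grip_width: 0.0111
gripper_force: 59.6
```

```bash
python3 -m pendant '{"offset":[[-1.6,-9.9,0],[-2,-11.8,0],[-2,-11.8,0],[-2,-11.8,0],[-2,-11.8,0],[-2,-11.8,0],[-2,-11.8,0],[-2,-11.8,0],[-2.5,-14.8,0],[-3.3,-19.7,0],[-3.3,-19.7,0],[-3.3,-19.7,0]],"yaw":[0,0,0,0,0,0,0,0,0,0,0,0]}' && python3 -m pendant '{"offset":[[0,0,0],[0,0,0],[0,0,0]],"yaw":[0,0,0]}' && python3 -m pendant '{"offset":[[0,0,0],[0,0,0],[0,0,0],[0,0,0],[0,0,20],[0,0,40],[0,0,50],[-20,-50,20],[-20,-60,20],[-20,-60,0],[0,-60,0],[0,0,0]],"yaw":[0,0,0,0,0,0,0,0,0,0,0,0]}' 1 && python3 pl.py && python3 - <<'E'
from h import *
n="side"
im,q=wood(n);cv2.imwrite("pics/side6.png",cv2.resize(im[100:300,180:420],None,fx=3.2,fy=3))
print(len(q),np.percentile(q,[2,50,98],axis=0).round(4).tolist())
im,d=capture(n);p=jig(n,pts(n,d)[0])
for y in(-.08,-.04,0.,.03,.06,.09,.1):
    k=(abs(p[:,0])<.007)&(abs(p[:,1]-y)<.006)&(p[:,2]>.02)
    print(y,k.sum(),np.median(p[k,2]) if k.any() else None)
E
```

```text
time_s: 20.27
eef_pos: [0.4487, -0.105, 0.0435]
ee_rot: [0.0, 0.763, 0.646, 0.0]
ft_force: [0.7, 0.1, 1.9]
grip_width: 0.011
gripper_force: 59.5
time_s: 20.65
eef_pos: [0.4488, -0.1047, 0.0434]
ee_rot: [0.0, 0.763, 0.646, -0.0]
ft_force: [-0.2, -3.1, 5.4]
grip_width: 0.011
gripper_force: 60.3
time_s: 22.15
eef_pos: [0.3894, -0.3328, 0.1915]
ee_rot: [-0.001, 0.764, 0.645, -0.0]
ft_force: [0.1, 1.1, -0.3]
grip_width: 0.0854
gripper_force: 0.0
tcp jig [-0.4472  0.1115] 0.1914651666890258
side 0.62 538 [array([-4.1, -1.2]), array([ 79.4, 112.3]), np.float64(89.0)] [[-59.6, -39.7], [50.3, 38.2]]
367 [[-0.2191, 0.0759, 0.0087], [-0.1549, 0.085, 0.0356], [-0.0743, 0.1028, 0.0721]]
-0.08 15 0.030766388370209063
-0.04 22 0.03304300097982876
0.0 16 0.03602112882616565
0.03 19 0.0380261478607794
0.06 17 0.04175783382159115
0.09 23 0.04245949968160545
0.1 24 0.04418205029720146
```

View pics/side6.png

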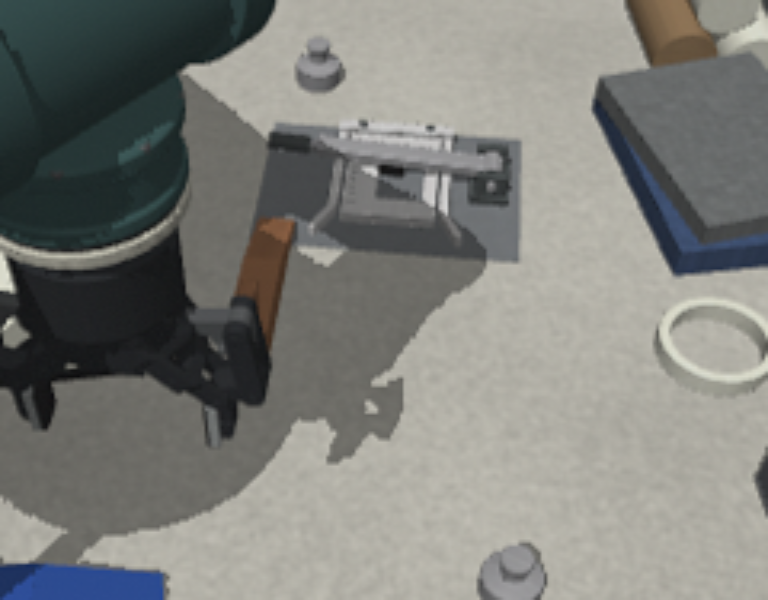

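```bash
python3 -c "
from station import close_job;print(close_job())"
```

```text
the job is handed in; nothing more can be done
None
```

The job is handed in, with no verdict reported. At the last look the plate was home against the stop, the arm was closed on it (about 0.07 rad), and the wedge stood on its base about 150 mm clear of the roller.

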